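Hold the lathe's enabling button at half travel

TASK

Using the blade of the flat orange-handled scraper, not the gripper, lever up the yellow cover of the lathe's jog box until it stands open about upright, then lay the scraper back down on the bench without dropping it. With the fingertips press the green three-position button under the cover half way, 7 mm of its 14 mm travel, never bottoming it, and finish while still holding it there. Leave the other things on the bench alone.

Things in the scene. Friction and masses are not known exactly. Their poses are not given: they have to be found in the camera images.
- jog_box: the lathe's grey jog box, fixed to the bench, 120 x 120 x 70 mm high with open top (walls 5 mm, inner floor 30 mm above the bench); origin under its centre; its front (-x of its own frame, roughly towards the robot) has the pry slot: the front wall is only 54 mm high, leaving a slot 110 mm wide and 16 mm high (54 to 70 mm above the bench) under the cover. Its yaw varies.
- cover (a joint): hinge of the yellow cover plate (128 mm from hinge to lip, 120 mm wide, 4 mm thick, 80 g): 0 is shut, grows as the front lip goes up, pi/2 is upright, stop at 1.9 rad. Friction in the hinge keeps it at any angle; about 1 N at the lip moves it. It may start up to 0.05 rad ajar
- cover_lip (a point): middle of the cover's front lower edge, which overhangs the box's front wall by 8 mm; 70 mm above the bench when shut; moves with the cover
- cover_hinge (a point): middle of the cover's hinge axis, along the box's y, at the top of the rear wall, 60 mm behind the box's centre (+x of the box), 72 mm above the bench; its axes are those of the box
- enable (a joint): travel of the green spring-loaded enabling button: 0 is released, grows as it is pressed straight down, 0.014 m is bottomed. Takes about 2 N to start moving, about 5 N at 7 mm and 8 N at 14 mm; springs back up when let go
- enable_top (a point): centre of the top of the green mushroom button (40 mm diameter), 58 mm above the bench when released, 20 mm in front of the box's centre (-x of the box), under the cover; goes down with the button
- scraper: flat scraper lying loose on the bench, along its own x axis: orange handle 112 mm long, 24 mm wide, 22 mm high, from x = -95 to +17 mm; a short steel collar; a thin steel blade 36 mm wide and 2.5 mm thick from x = 25 to 125 mm, at half the handle's height (11 mm above the bench as it lies). Origin on the handle's underside at the place to grip it, near its balance point; z up; about 0.14 kg
- scraper_tip (a point): middle of the blade's front edge, 125 mm ahead of the scraper's origin and 11 mm above its underside
- gouge: woodturning gouge, loose: dark brown 130 x 26 x 26 mm wooden handle, brass ferrule, round 12 mm steel shaft; total 244 mm along its x axis (shaft to +x); origin under the handle, 20 mm behind its front end. It lies at the left or right of the jog box, the scraper at the other side. Not to be moved
- wax_jar: jar of wax with blue label and steel cap, 70 mm diameter, 75 mm tall; origin under its centre; not to be moved
- bowl: turned wooden bowl, 140 mm diameter, 55 mm tall; origin under its centre; not to be moved
- chuck: dark steel lathe chuck standing jaws up, 96 mm diameter, 70 mm tall, 1.8 kg; origin under its centre; not to be moved
- live_center: steel cone centre standing point up, 36 mm diameter, 70 mm tall; origin under its centre; not to be moved

How it is judged:
By the outcome, as a careful person would: the job done as asked, in the order asked, and still so for the second after the job is handed in, while the arm keeps its last pose, push and grip.
It also fails if it takes over 64 s, if anything falls off the work surface, if the arm or the gripper's body presses on something with over 40 N, if the wrist force passes 120 N, or if a joint passes its speed limit or range.

ROBOT

A 7-joint arm with a two-finger parallel gripper is mounted at the origin on the work surface. World frame = base frame: x ahead of the robot, y to its left, z up, the work surface at z = 0. Lengths are in m, angles in degrees, forces in N, time in s.
With the tool pointing down it reaches from about 0.4 to 0.85 m from the base axis. Payload 4.5 kg.
Tool frame: the origin (TCP) lies midway between the tips of the shut fingers; the grasp point (between the pads) lies 19 mm behind it; y points along the fingers, z is the direction in which the jaws open and shut, and the axes are right-handed (so a half turn about y gives the same grasp; the last joint's range is limited). The gripper opens to 85 mm and grips with 20 to 120 N. Pads are 22 mm wide; open, the fingers measure 114 mm over their backs; the gripper's body (76 mm by 85 mm) begins 54 mm behind the grasp point. The pads swing forward as they close: fully open they stand 13 mm farther back than shut.
Start: joints at [75.39, 39.483, -11.15, 89.685, 9.013, 51.709, -12.324], TCP at [0.178, -0.599, 0.231] pointing down, gripper open.
Joint ranges: [-172.22, 172.22], [-26.19, 119.32], [-84.43, 86.54], [7.71, 146.69], [-57.33, 237.33], [2.42, 119.75], [-152.13, 152.13]. Speed limits (degrees/s): [147.25, 147.25, 180, 180, 180, 180, 180].

INTERFACE

Orientations are given as [roll, pitch, yaw] about the fixed x, y, z axes, in that order (R = Rz(yaw) Ry(pitch) Rx(roll)).
In Python, from rig import bot gives the robot as it stands.
- The arm moves only by the tool carry_out, never from a script. Its argument "steps" is text: rows parted by semicolons, each of 4 numbers parted by spaces: the shift along the tool's x, y, z in cm, then the turn about the tool's y in rad. A call has 1 to 10 rows; each row is the pose to reach, as a shift and turn from the pose commanded when the call began, along the tool's axes at that moment; what a row does not reach only later rows make up. A row lasts 1/8 s, in which the tool goes at most 62.5 mm and 10.7 degrees, less where a joint would pass 70% of its speed; a pose out of reach is approached as far as the arm can. A call with a gripper value outside its range is refused whole. "hand" is the gripper command: -1 is shut, 1 is fully open, values between are in proportion, set as the call begins (left out, the last holds). The fingers move at their own pace and stop on an object; "newtons" is the grip in N (left out, the last holds). Time passes only in rows, so rows that repeat a pose let the fingers close. It gives the time, the measured TCP pose, the force and the opening at its end, in the units of the state.
- bot.observe(): the state, without advancing time (a new reading comes with each control period).
- bot.snapshot(name): name is "side" or "top"; returns (picture, depth): 384x512x3 uint8, blue, green, red; 384x512 float32, m along the optical axis (not along the pixel's ray), 0 where there is no reading.
- bot.camera_params(name): a dict with "camera_matrix" (3x3 intrinsics, pixels), "R" (3x3) and "t" (3): a world point X has camera coordinates R X + t. Camera axes: x right, y down, z forward; pixel columns grow to the right and rows downward; lengths in m; the calibration is good to about 2 mm. A picture is of the moment at which its call begins. camera_params takes no time and is no camera call.
- bot.finish_job(): hands the job in, once; it reports no verdict.
Trained networks look in the newest picture that a camera, given by its name, has taken for a name from the list of things; names that differ only in an ending like _2 or _b are one class to them, and where a whole thing is asked for, a point or a joint stands for the part that bears it (a point fixed in the world has none). Each returns a list of dicts, best first, with "score" (0 to 1); they miss things now and then, are a little off and sometimes report something else, mostly with a low value. They report only what shows in the picture. A call takes as long as a camera call.
- bot.silhouettes(camera, query): "mask" (384x512 bool, what is visible of it) and "uv" ([column, row] in pixels, amid what is visible of it).
The state is a dict: "clock": time; "q": joint angles; "qvel": joint speeds; "joint_efforts": joint torques, N m; "tool_pos": TCP position; "tcp_rot": TCP orientation; "contact_force": force on the tool from outside, world axes, zero at the start; "moment": the same for the moment, N m; "finger_gap": finger opening in m.
Only numpy, scipy, OpenCV 4.12 (cv2) and the standard library are available. Lean on these libraries where they do the work, as an engineer would, in place of code of your own. Each camera call takes 0.05 s, during which the arm holds its last target.

## Working session

There is one attempt and no reset: what is moved stays moved. The work goes in short steps, Python scripts to look and compute and a tool call to move; the robot and the scene stay as the last step left them, time stands still between calls to the robot, and variables do not carry over. Pictures are saved under pics/ and viewed, and the job is handed in when it is done.

Besides the shell and the picture viewer there is one more tool, called after "Request:" as a command line: name --argument value ..., lists and objects as JSON in quotes. carry_out: Moves the arm, as the interface text tells. Its arguments: {"type":"object","properties":{"steps":{"type":"string"},"hand":{"type":"number"},"newtons":{"type":"number"}},"required":["steps"]}

```bash
ls; mkdir -p pics; python3 - <<'E'
from rig import bot
import cv2,numpy as np
print(bot.observe())
for n in("side","top"):
    p,d=bot.snapshot(n); cv2.imwrite(f"pics/{n}0.png",p); np.save(f"{n}0.npy",d)
    c=bot.camera_params(n); print(n,c)
E
```

```text
pics
{'clock': 0.0, 'q': array([ 75.39213688,  39.53526527, -11.14610565,  89.74671976,
         9.01262955,  51.70855316, -12.32382111]), 'qvel': array([-0.0198318 , -0.01115824, -0.00551839, -0.01960827,  0.10736591,
        0.00932404,  0.0059814 ]), 'joint_efforts': array([ 1.86323869e-04, -5.39604771e+01, -1.26691818e+00, -1.58545536e+01,
        8.98087659e-03,  9.21389437e-03, -2.20748944e-06]), 'tool_pos': array([ 0.17774815, -0.59849737,  0.23045334]), 'tcp_rot': array([-9.01083398e+01, -6.82624170e-03, -1.63448986e+02]), 'contact_force': array([-0.88774578,  0.03323984,  0.54757516]), 'moment': array([-0.02476853,  0.01426856,  0.0570505 ]), 'finger_gap': 0.08537566153534419}
side {'camera_matrix': array([[391.53134735,   0.        , 256.19943352],
       [  0.        , 391.53134735, 190.13658281],
       [  0.        ,   0.        ,   1.        ]]), 'R': array([[-0.93494469, -0.35407321,  0.02259615],
       [-0.23292381,  0.56450869, -0.79188158],
       [ 0.26762833, -0.74562866, -0.61025648]]), 't': array([0.50751076, 0.17929726, 1.22979892])}
top {'camera_matrix': array([[497.60325854,   0.        , 255.69236058],
       [  0.        , 497.60325854, 193.02839015],
       [  0.        ,   0.        ,   1.        ]]), 'R': array([[ 8.37994021e-04, -9.99998424e-01,  1.56488511e-03],
       [-9.93868296e-01, -1.00588007e-03, -1.10565812e-01],
       [ 1.10567211e-01, -1.46263621e-03, -9.93867573e-01]]), 't': array([-0.00480978,  0.56676918,  1.42108679])}
```

View pics/top0.png

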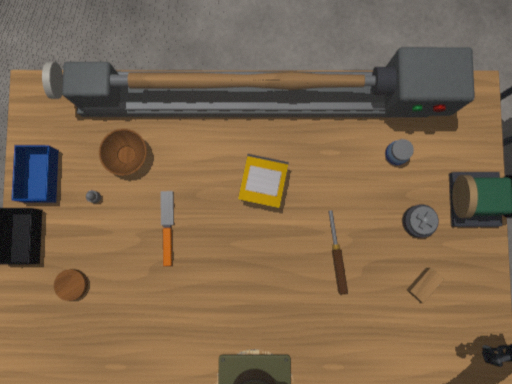

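View pics/side0.png

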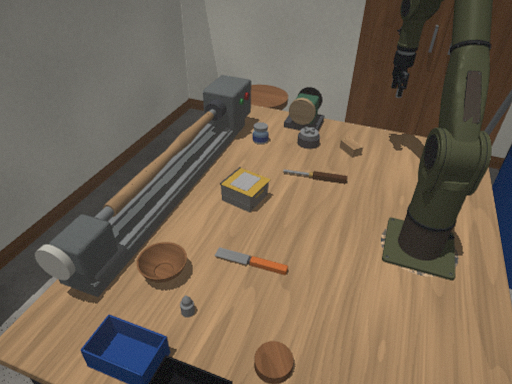

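The top view shows the scraper at about (167,230) with its blade pointing up, the box with its yellow cover at (264,182), and the gouge at (338,255). The arm is at the lower right. Next I measure the poses.

```bash
cat > h.py <<'E'
from rig import bot
import cv2,numpy as np
def back(n,uv,z=None,d=None):
    c=bot.camera_params(n);K,R,t=c["camera_matrix"],c["R"],c["t"]
    uv=np.atleast_2d(uv).astype(float)
    r=np.c_[uv,np.ones(len(uv))]@np.linalg.inv(K).T
    if d is not None: return (r*np.asarray(d)[:,None]-t)@R
    C=-R.T@t; w=r@R
    return C+w*((z-C[2])/w[:,2])[:,None]
def proj(n,X):
    c=bot.camera_params(n);p=(np.atleast_2d(X)@c["R"].T+c["t"])@c["camera_matrix"].T
    return p[:,:2]/p[:,2:]
E
python3 - <<'E'
from h import *
for n in("side","top"):
    p,d=bot.snapshot(n)
    for q in("scraper","jog_box","cover","gouge","bowl","live_center","wax_jar","chuck"):
        for s in bot.silhouettes(n,q)[:2]:
            m=s["mask"];v,u=np.nonzero(m&(d>0))
            P=back(n,np.c_[u,v],d=d[v,u])
            print(n,q,round(s["score"],2),np.round(s["uv"]),len(u),"med",np.round(np.median(P,0),3),"z",np.round(np.percentile(P[:,2],[5,50,95]),3))
            if s["score"]>.5 and q in("scraper","cover","jog_box"):
                np.save(f"m_{n}_{q}.npy",P)
                Q=P[P[:,2]>.004] if q=="scraper" else P[P[:,2]>.06]
                (c,sz,a)=cv2.minAreaRect((Q[:,:2]*1000).astype(np.float32)); print("  rect",np.round(c,1),np.round(sz,1),round(a,2), cv2.boxPoints((c,sz,a)).round(0).tolist())
E
```

```text
side scraper 0.85 [256. 261.] 638 med [0.455 0.262 0.013] z [0.006 0.013 0.023]
  rect [462.  261.9] [ 40.8 219.8] 89.29 [[352.0, 243.0], [572.0, 240.0], [572.0, 281.0], [352.0, 284.0]]
side jog_box 0.97 [243. 187.] 1472 med [0.587 0.007 0.071] z [0.009 0.071 0.076]
  rect [594.4 -22.9] [124.  135.5] 78.72 [[516.0, -70.0], [649.0, -97.0], [673.0, 25.0], [540.0, 51.0]]
side jog_box 0.67 [308. 138.] 425 med [ 0.476 -0.454  0.04 ] z [0.002 0.04  0.069]
  rect [ 477.1 -481.4] [52.2 63.6] 80.55 [[441.0, -502.0], [504.0, -512.0], [513.0, -461.0], [450.0, -450.0]]
side cover 0.88 [248. 182.] 805 med [ 0.59  -0.018  0.073] z [0.07  0.073 0.076]
  rect [592.6 -23.7] [125.5 130.6] 77.6 [[515.0, -71.0], [643.0, -99.0], [670.0, 24.0], [542.0, 52.0]]
side gouge 0.93 [325. 176.] 377 med [ 0.355 -0.236  0.018] z [0.003 0.018 0.027]
side bowl 0.93 [162. 263.] 1593 med [0.695 0.368 0.029] z [0.005 0.029 0.054]
side live_center 0.71 [188. 307.] 222 med [0.548 0.485 0.034] z [0.005 0.034 0.057]
side wax_jar 0.69 [260. 134.] 301 med [ 0.677 -0.4    0.047] z [0.006 0.047 0.076]
side chuck 0.62 [308. 140.
[... 471 characters left out ...]
0], [675.0, 20.0], [544.0, 48.0]]
top cover 0.82 [260. 179.] 1821 med [ 0.593 -0.022  0.075] z [0.07  0.075 0.08 ]
  rect [593.9 -23.4] [118.9 125.9] 78.11 [[520.0, -69.0], [643.0, -95.0], [668.0, 22.0], [545.0, 48.0]]
top gouge 0.67 [337. 261.] 571 med [ 0.37  -0.241  0.024] z [0.015 0.024 0.031]
top gouge 0.66 [420. 221.] 957 med [ 0.484 -0.47   0.057] z [0.014 0.057 0.071]
top bowl 0.59 [122. 152.] 1779 med [0.69  0.391 0.027] z [0.006 0.027 0.058]
top live_center 0.48 [ 93. 198.] 133 med [0.554 0.467 0.041] z [0.017 0.041 0.062]
top wax_jar 0.75 [402. 154.] 551 med [ 0.681 -0.414  0.073] z [0.023 0.073 0.08 ]
top chuck 0.73 [420. 225.] 948 med [ 0.484 -0.471  0.057] z [0.02  0.057 0.071]
```

```bash
python3 - <<'E'
from h import *
for n in("top","side"):
    p=cv2.imread(f"pics/{n}0.png");d=np.load(f"{n}0.npy")
    h=cv2.cvtColor(p,cv2.COLOR_BGR2HSV)
    # orange handle
    m=(h[...,0]<14)&(h[...,1]>200)&(h[...,2]>120)
    k,l,st,c=cv2.connectedComponentsWithStats(m.astype(np.uint8)); i=1+np.argmax(st[1:,4]); v,u=np.nonzero(l==i)
    print(n,st[i])
    P=back(n,np.c_[u,v],z=.022 if n=="top" else .016)
    r=cv2.minAreaRect((P[:,:2]*1000).astype(np.float32)); print("handle",np.round(r[0],1),np.round(r[1],1),round(r[2],2))
    x=P[:,0];b=np.round(x/.005); 
    cc=np.array([[x[b==j].mean(),(P[b==j,1].min()+P[b==j,1].max())/2] for j in np.unique(b) if (b==j).sum()>8])
    print(" fit",np.polyfit(cc[:,0],cc[:,1],1), cc[:,1].mean(), x.min(),x.max())
    # blade
    s=np.load(f"m_{n}_scraper.npy"); B=s[s[:,0]>.485]; r=cv2.minAreaRect((B[:,:2]*1000).astype(np.float32)); print("blade",np.round(r[0],1),np.round(r[1],1),round(r[2],2),np.median(B[:,2]))
    y=(h[...,0]>18)&(h[...,0]<34)&(h[...,1]>200)&(h[...,2]>120)
    k,l,st,c=cv2.connectedComponentsWithStats(y.astype(np.uint8)); i=1+np.argmax(st[1:,4]); v,u=np.nonzero(l==i); print(st[i])
    P=back(n,np.c_[u,v],z=.074)
    r=cv2.minAreaRect((P[:,:2]*1000).astype(np.float32)); print("cover",np.round(r[0],1),np.round(r[1],1),round(r[2],2),cv2.boxPoints(r).round(1).tolist())
E
python3 - <<'E'
import cv2
p=cv2.imread('pics/top0.png');q=cv2.imread('pics/side0.png')
cv2.imwrite('pics/z0.png',cv2.resize(p[130:290,130:310],None,fx=4,fy=3.7)[:600])
cv2.imwrite('pics/z1.png',cv2.resize(q[150:290,190:330],None,fx=4,fy=4,interpolation=cv2.INTER_CUBIC))
E
```

```text
top [165 239   6   6  19]
handle [425.8 251.9] [14.5 14.8] 0.05Traceback (most recent call last):
  File "<stdin>", line 13, in <module>
IndexError: too many indices for array: array is 1-dimensional, but 2 were indexed
```

View pics/z0.png

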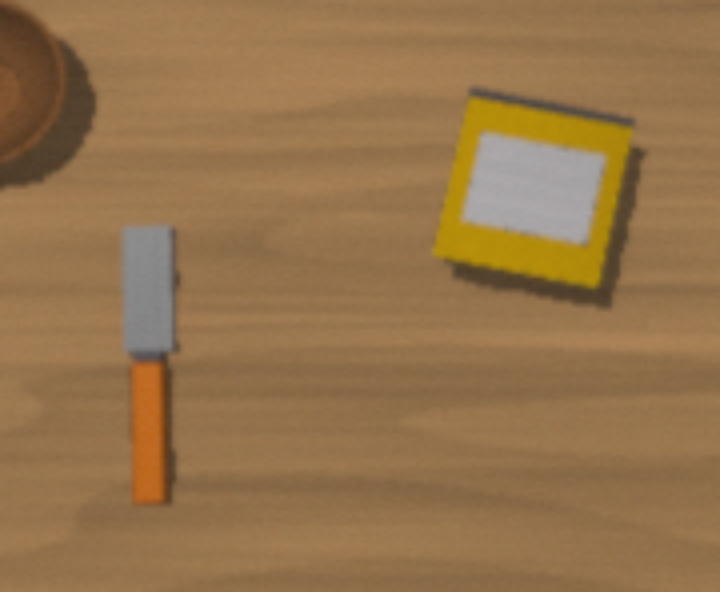

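View pics/z1.png

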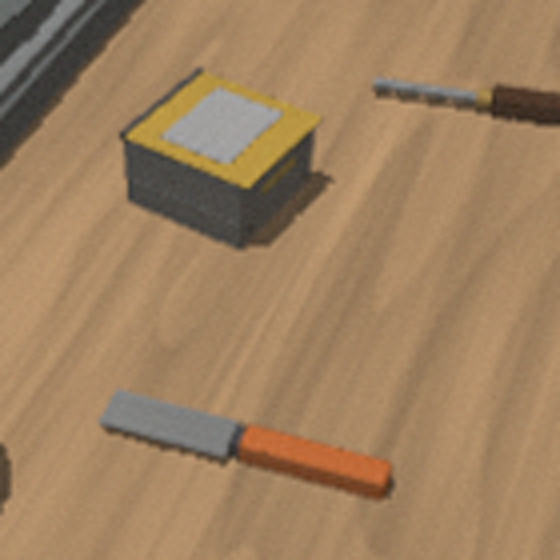

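The close-ups show the orange handle around columns 163–171 and rows 228–266 in the top view, with the blade ahead of it. The cover is yellow with a white label, turned about -12°. I relax the colour mask to refine the fit.

```bash
python3 - <<'E'
from h import *
for n in("top","side"):
    p=cv2.imread(f"pics/{n}0.png");d=np.load(f"{n}0.npy")
    b,g,r_=[p[...,i].astype(int) for i in range(3)]
    m=(r_-b>110)&(r_-g>60)
    k,l,st,c=cv2.connectedComponentsWithStats(m.astype(np.uint8)); i=1+np.argmax(st[1:,4]); v,u=np.nonzero(l==i)
    print(n,st[i])
    P=back(n,np.c_[u,v],z=.022 if n=="top" else .016)
    r=cv2.minAreaRect((P[:,:2]*1000).astype(np.float32)); print("handle",np.round(r[0],1),np.round(r[1],1),round(r[2],2))
    s=np.load(f"m_{n}_scraper.npy"); B=s[s[:,0]>.485]; r=cv2.minAreaRect((B[:,:2]*1000).astype(np.float32)); print("blade",np.round(r[0],1),np.round(r[1],1),round(r[2],2),np.median(B[:,2]))
    y=(r_-b>90)&(abs(r_-g)<55)&(g-b>60); y[:, :215]=0;y[:,300:]=0
    k,l,st,c=cv2.connectedComponentsWithStats(y.astype(np.uint8)); i=1+np.argmax(st[1:,4]); v,u=np.nonzero(l==i); print(st[i])
    P=back(n,np.c_[u,v],z=.074)
    r=cv2.minAreaRect((P[:,:2]*1000).astype(np.float32)); print("cover",np.round(r[0],1),np.round(r[1],1),round(r[2],2),cv2.boxPoints(r).round(1).tolist())
# model overlay
p=cv2.imread("pics/top0.png")
E
```

```text
top [163 228   8  38 296]
handle [411.6 254.4] [107.1  20.4] 1.23
blade [528.7 258.6] [86.2 34.3] 0.53 0.01363434870155978
[ 238  156   50   52 1060]
cover [595.4 -23.9] [120.2 127.4] 78.12 [[520.7000122070312, -69.5999984741211], [645.4000244140625, -95.9000015258789], [670.0999755859375, 21.799999237060547], [545.5, 48.0]]
side [251 257  36  14 212]
handle [410.5 251.8] [107.7  22. ] 1.99
blade [528.2 262.2] [40.4 86.9] 87.09 0.01136626461936142
[222 168  48  29 394]
cover [592.6 -23. ] [119.8 125.8] 77.99 [[518.5999755859375, -68.5999984741211], [641.5999755859375, -94.69999694824219], [666.5999755859375, 22.5], [543.5, 48.70000076293945]]
```

```bash
cat >> h.py <<'E'
def rows(targets,cur=None):
    """targets: (x,y,z,yaw deg); prints cm/rad rows relative to cur commanded (x,y,z,yaw)"""
    o=bot.observe()
    if cur is None: cur=[*o["tool_pos"],o["tcp_rot"][2]]
    y=np.radians(cur[3]);A=np.array([[np.cos(y),np.sin(y),0],[0,0,-1],[-np.sin(y),np.cos(y),0]])
    for t in targets:
        s=A@(np.array(t[:3])-cur[:3])*100; print(np.round(s,2),np.round(-np.radians(t[3]-cur[3]),3))
    print("meas",o["clock"],np.round(o["tool_pos"],4),np.round(o["tcp_rot"],2),np.round(o["contact_force"],2),np.round(o["q"],1),round(o["finger_gap"],4))
E
python3 -c "
from h import *
c=[.1777,-.5985,.2305,-163.45]
rows([(.5,-.25,.23,-80),(.45,.2547,.2,2)],c)"
```

```text
[-40.82   0.05 -24.23] -1.456
[-50.41   3.05 -74.03] -2.888
meas 1.0 [ 0.1781 -0.5991  0.2314] [ -89.99    0.   -163.45] [ 0.23  0.05 -0.7 ] [ 75.4  39.5 -11.2  89.7   9.   51.7 -12.3] 0.0855
```

Request:
carry_out --steps "-20 0 -12 -0.7; -40.8 0 -24.2 -1.456; -40.8 0 -24.2 -1.456; -40.8 0 -24.2 -1.456; -40.8 0 -24.2 -1.456; -40.8 0 -24.2 -1.456; -40.8 0 -24.2 -1.456; -40.8 0 -24.2 -1.456; -40.8 0 -24.2 -1.456" --hand 1

```text
clock: 2.12
tool_pos: [0.5029, -0.2472, 0.2317]
tcp_rot: [-89.8, 0.1, -79.6]
contact_force: [-0.2, 0.1, -0.0]
finger_gap: 0.0854
```

```bash
python3 -c "
from h import *
rows([(.45,.2547,.12,2)],[.5,-.25,.231,-80.03])"
```

```text
[-50.57  11.1    3.81] -1.432
meas 2.125 [ 0.5029 -0.2472  0.2317] [-89.82   0.09 -79.64] [-0.17  0.13 -0.01] [ 41.1  37.2 -33.  100.4  25.3  49.8   7.1] 0.0854
```

Request:
carry_out --steps "-25 4 2 -0.7; -50.6 11.1 3.8 -1.432; -50.6 11.1 3.8 -1.432; -50.6 11.1 3.8 -1.432; -50.6 11.1 3.8 -1.432; -50.6 11.1 3.8 -1.432; -50.6 11.1 3.8 -1.432; -50.6 11.1 3.8 -1.432; -50.6 11.1 3.8 -1.432; -50.6 11.1 3.8 -1.432" --hand 0.2

```text
clock: 3.38
tool_pos: [0.45, 0.2544, 0.12]
tcp_rot: [-90.0, 0.0, 2.0]
contact_force: [0.3, -0.6, 0.6]
finger_gap: 0.0514
```

```bash
python3 -c "
from h import *
rows([(.45,.2547,.004,2)])
p,d=bot.snapshot('top');cv2.imwrite('pics/t1.png',cv2.resize(p[150:330,80:260],None,fx=3.3,fy=3.3))
p,d=bot.snapshot('side');cv2.imwrite('pics/s1.png',cv2.resize(p[180:330,180:360],None,fx=4,fy=4))"
```

```text
[ 0.   11.6   0.03] 0.001
meas 3.375 [0.45   0.2544 0.12  ] [-9.002e+01  1.000e-02  2.050e+00] [ 0.27 -0.57  0.6 ] [ -9.3  47.3 -43.1 113.   50.5  40.6   7.8] 0.0514
```

View pics/s1.png

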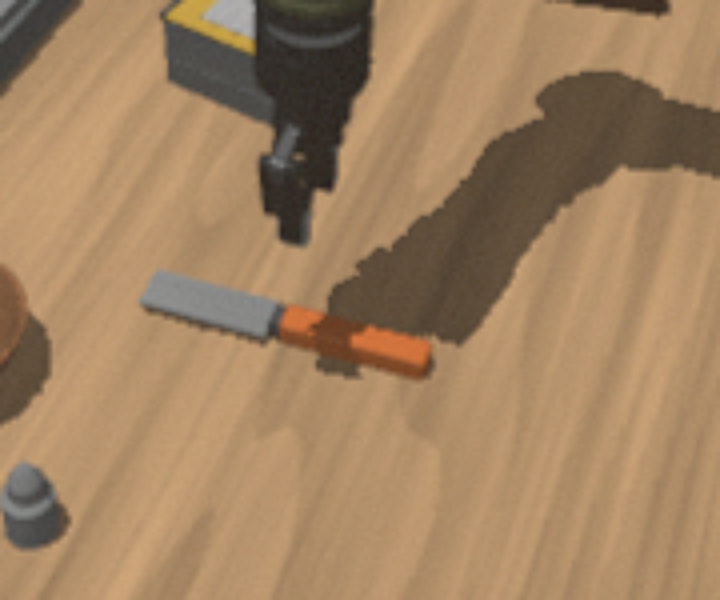

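View pics/t1.png

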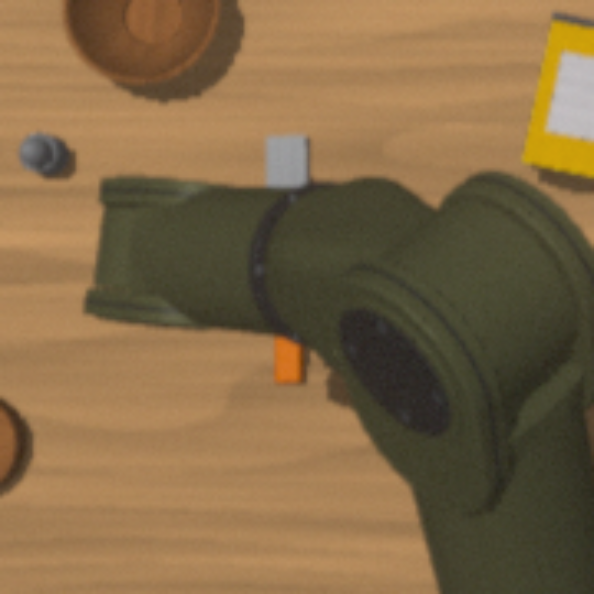

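The gripper hangs above the handle at about (330,330) in the side crop, in line with it. I descend and check.

Request:
carry_out --steps "0 5 0 0; 0 9 0 0; 0 11 0 0; 0 11.5 0 0; 0 11.5 0 0"

```text
clock: 4.1
tool_pos: [0.4507, 0.2529, 0.0058]
tcp_rot: [-90.0, -0.0, 1.9]
contact_force: [0.9, -0.2, -0.3]
finger_gap: 0.0514
```

Request:
carry_out --steps "0 0 0 0; 0 0 0 0; 0 0 0 0; 0 0 0 0; 0 0 0 0; 0 0 0 0" --hand -1 --newtons 100

```text
clock: 4.85
tool_pos: [0.4508, 0.2545, 0.0067]
tcp_rot: [-89.9, -0.1, 2.0]
contact_force: [0.0, -0.6, 7.8]
finger_gap: 0.0215
```

Request:
carry_out --steps "0 -0.5 0 0; 0 -1.5 0 0; 0 -4 0 0; 0 -8 0 0; 0 -12 0 0; 0 -12 0 0; 0 -12 0 0; 0 -12 0 0"

```text
clock: 5.85
tool_pos: [0.4494, 0.2532, 0.1242]
tcp_rot: [-90.1, 0.1, 2.0]
contact_force: [0.3, -0.2, -0.9]
finger_gap: 0.0217
```

```bash
python3 -c "
from h import *
rows([])
p,d=bot.snapshot('side');cv2.imwrite('pics/s2.png',cv2.resize(p[130:330,150:350],None,fx=3,fy=3))
for s in bot.silhouettes('side','scraper')[:1]:
    v,u=np.nonzero(s['mask']&(d>0));P=back('side',np.c_[u,v],d=d[v,u])
    np.save('g.npy',P);print(s['score'],len(P))
    for a in np.arange(.34,.6,.02):
        q=P[(P[:,0]>=a)&(P[:,0]<a+.02)]
        if len(q):print(round(a,2),len(q),np.median(q,0).round(4),q[:,1].min().round(3),q[:,1].max().round(3))
p,d=bot.snapshot('top');cv2.imwrite('pics/t2.png',cv2.resize(p[150:330,80:260],None,fx=3.3,fy=3.3))
"
```

```text
meas 5.85 [0.4494 0.2532 0.1242] [-90.09   0.11   2.02] [ 0.29 -0.16 -0.93] [ -9.3  46.8 -43.  112.9  49.5  40.9   8.6] 0.0217
0.98 705
0.34 41 [0.355  0.2575 0.1356] 0.24 0.266
0.36 80 [0.3699 0.2608 0.1373] 0.129 0.265
0.38 80 [0.3894 0.2617 0.1373] 0.149 0.266
0.4 84 [0.4102 0.261  0.1365] 0.097 0.266
0.42 80 [0.4296 0.2622 0.1377] 0.095 0.27
0.44 7 [0.4425 0.1522 0.002 ] 0.098 0.298
0.46 38 [0.4711 0.2642 0.1293] 0.1 0.272
0.48 61 [0.4912 0.257  0.1285] 0.102 0.274
0.5 69 [0.5104 0.2565 0.1288] 0.149 0.275
0.52 66 [0.5303 0.256  0.1282] 0.151 0.274
0.54 66 [0.5491 0.2553 0.1287] 0.153 0.276
0.56 29 [0.5651 0.2525 0.1282] 0.153 0.273
0.58 3 [ 0.5857  0.1077 -0.0009] 0.106 0.149
```

View pics/s2.png

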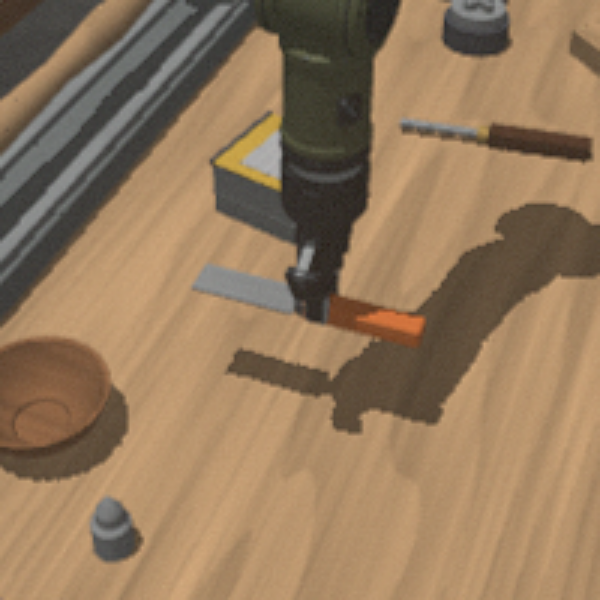

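View pics/t2.png

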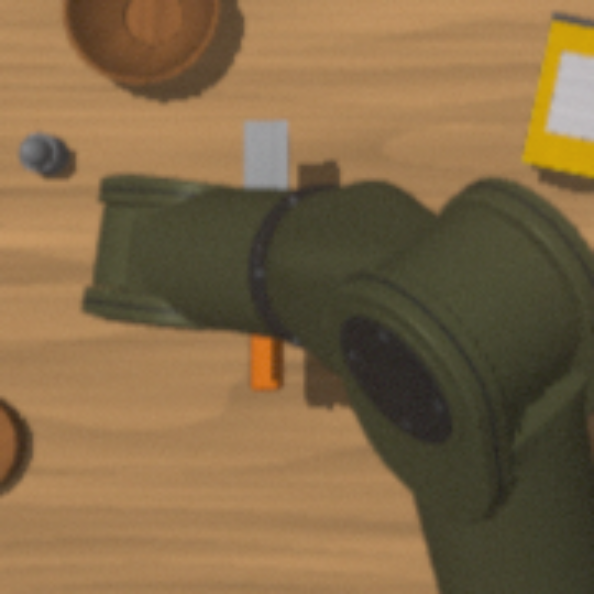

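```bash
cat >> h.py <<'E'
BC=np.array([.5975,-.0244]);BY=-11.95
_c,_s=np.cos(np.radians(BY)),np.sin(np.radians(BY))
TIP=.124;DZ=.0045
def tipto(bx,z,by=0.):
    p=BC+np.array([_c,_s])*(bx-TIP)+np.array([-_s,_c])*by
    return (*p,z-DZ,BY)
E
python3 -c "
from h import *
print(tipto(-.085,.062))
rows([tipto(-.085,.129),tipto(-.085,.062)],[.45,.2547,.125,2.02])"
```

```text
(np.float64(0.3930293089235185), np.float64(0.018875125542348953), 0.0575, -11.95)
[ -6.52   0.05 -23.37] 0.244
[ -6.52   6.75 -23.37] 0.244
meas 6.0 [0.4495 0.2537 0.1244] [-9.005e+01  9.000e-02  2.040e+00] [-0.22  0.18 -1.93] [ -9.3  46.8 -43.  112.9  49.5  40.9   8.6] 0.0213
```

Request:
carry_out --steps "-1.5 0 -4 0.04; -3 0 -8 0.08; -4.5 0 -13 0.13; -6 0 -18 0.18; -6.5 0 -22 0.23; -6.5 0 -23.4 0.244; -6.5 2 -23.4 0.244; -6.5 5 -23.4 0.244; -6.5 6.7 -23.4 0.244; -6.5 6.7 -23.4 0.244"

```text
clock: 7.25
tool_pos: [0.3934, 0.0192, 0.0573]
tcp_rot: [-90.0, 0.1, -11.8]
contact_force: [-0.5, 0.5, -1.4]
finger_gap: 0.0215
```

```bash
python3 -c "
from h import *
rows([])
p,d=bot.snapshot('side');cv2.imwrite('pics/s3.png',cv2.resize(p[130:280,180:360],None,fx=4,fy=4))
for s in bot.silhouettes('side','scraper')[:1]:
    v,u=np.nonzero(s['mask']&(d>0));P=back('side',np.c_[u,v],d=d[v,u])
    B=np.c_[(P[:,:2]-BC)@np.array([[_c,-_s],[_s,_c]]),P[:,2]]
    B=B[B[:,2]>.03];print(s['score'],len(B))
    for a in np.arange(-.34,0,.02):
        q=B[(B[:,0]>=a)&(B[:,0]<a+.02)]
        if len(q)>3:print(round(a,2),len(q),np.median(q,0).round(4),np.percentile(q[:,1],[4,96]).round(3))
    print(np.percentile(B[:,0],[99,100]))
p,d=bot.snapshot('top');cv2.imwrite('pics/t3.png',cv2.resize(p[150:330,180:360],None,fx=3.3,fy=3.3))
"
```

```text
meas 7.25 [0.3934 0.0192 0.0573] [-89.95   0.1  -11.82] [-0.48  0.51 -1.41] [  4.4  47.3 -22.5 135.6  91.9  16.2 -25.1] 0.0215Traceback (most recent call last):
  File "<string>", line 7, in <module>
    B=np.c_[(P[:,:2]-BC)@np.array([[_c,-_s],[_s,_c]]),P[:,2]]
                                    ^^
NameError: name '_c' is not defined
```

View pics/s3.png

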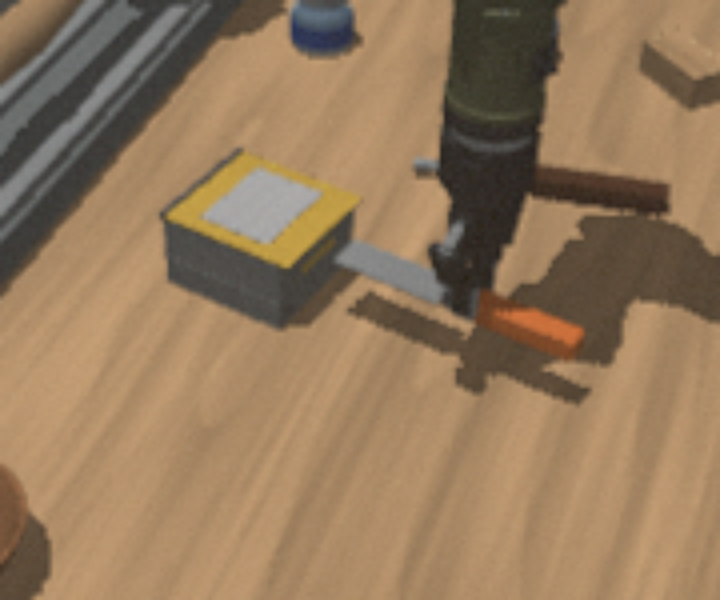

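The side crop shows the blade (tip at about (340,255)) level and facing the slot of the box. I measure the blade against the box frame.

```bash
python3 -c "
from h import *
import h
_c,_s=h._c,h._s
p,d=bot.snapshot('side')
for s in bot.silhouettes('side','scraper')[:1]:
    v,u=np.nonzero(s['mask']&(d>0));P=back('side',np.c_[u,v],d=d[v,u])
    B=np.c_[(P[:,:2]-BC)@np.array([[_c,-_s],[_s,_c]]),P[:,2]]
    B=B[B[:,2]>.03];print(s['score'],len(B))
    for a in np.arange(-.34,0,.02):
        q=B[(B[:,0]>=a)&(B[:,0]<a+.02)]
        if len(q)>3:print(round(a,2),len(q),np.median(q,0).round(4),np.percentile(q[:,1],[4,96]).round(3))
    print(np.percentile(B[:,0],[97,99,100]))
p,d=bot.snapshot('top');cv2.imwrite('pics/t3.png',cv2.resize(p[150:330,180:360],None,fx=3.3,fy=3.3))
"
```

```text
0.8 459
-0.32 24 [-0.3049  0.0064  0.0668] [-0.006  0.013]
-0.3 56 [-0.2901  0.0098  0.07  ] [-0.005  0.013]
-0.28 54 [-0.2697  0.0091  0.0712] [-0.008  0.013]
-0.26 54 [-0.2501  0.0103  0.0716] [-0.006  0.014]
-0.24 53 [-0.2296  0.009   0.0713] [-0.009  0.014]
-0.22 7 [-0.2175  0.0005  0.0746] [-0.008  0.044]
-0.2 20 [-0.1884  0.0094  0.0636] [-0.001  0.025]
-0.18 37 [-0.1689  0.0065  0.0629] [-0.015  0.019]
-0.16 44 [-0.1498  0.0014  0.0631] [-0.015  0.016]
-0.14 44 [-1.30e-01  1.00e-04  6.34e-02] [-0.018  0.018]
-0.12 42 [-0.1089  0.0011  0.0633] [-0.017  0.018]
-0.1 24 [-0.0931 -0.0008  0.0629] [-0.018  0.015]
[-0.09368874 -0.08972794 -0.08550705]
```

View pics/t3.png

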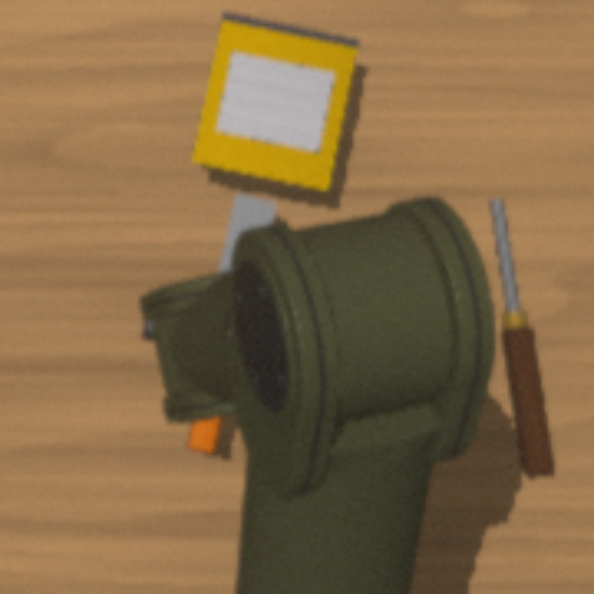

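Blade level at 62–63 mm, tip about 19 mm in front of the lip, centred. I insert it.

Request:
carry_out --steps "1 0 0 0; 2 0 0 0; 2.7 0 0 0; 3.4 0 0 0; 4 0 0 0; 4 0 0 0; 4 0 0 0"

```text
clock: 8.38
tool_pos: [0.4322, 0.0095, 0.0586]
tcp_rot: [-90.0, -0.0, -12.0]
contact_force: [0.5, -0.2, -1.1]
finger_gap: 0.0217
```

```bash
python3 -c "
from h import *
rows([])
p,d=bot.snapshot('side');cv2.imwrite('pics/s4.png',cv2.resize(p[130:280,180:360],None,fx=4,fy=4))
"
```

```text
meas 8.375 [0.4322 0.0095 0.0586] [-8.999e+01 -1.000e-02 -1.196e+01] [ 0.5  -0.19 -1.06] [  5.6  47.1 -21.  129.3  70.5  16.1  -0.8] 0.0217
```

View pics/s4.png

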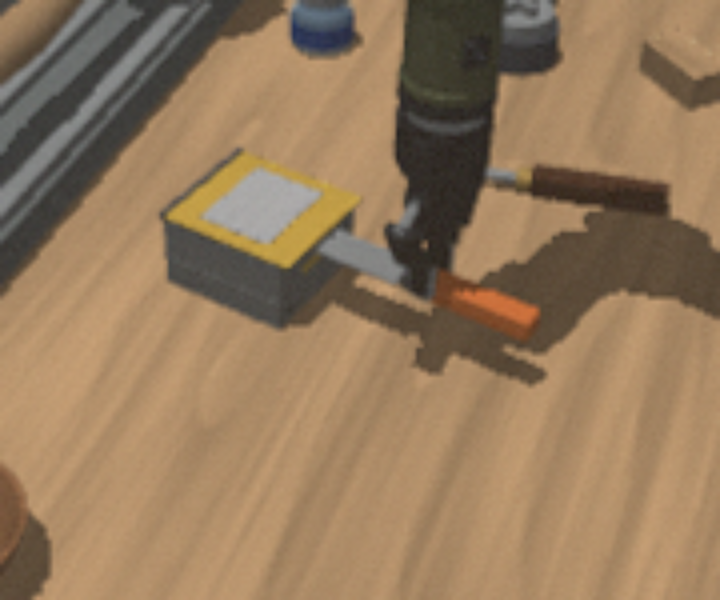

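```bash
python3 -c "
import numpy as np
r=.105
for t in [4,8,15,22,30,38,46,54,62,70,76,82,86,90,92,94]:
    a=np.radians(t);x=.06-r*np.cos(a)-.002*np.sin(a);z=.072+r*np.sin(a)-.002*np.cos(a)-.00125
    print(t,round((x+.047)*100,2),round(-(z-.062)*100,2))
"
```

```text
4 0.21 -1.41
8 0.27 -2.14
15 0.51 -3.4
22 0.89 -4.62
30 1.51 -5.95
38 2.3 -7.18
46 3.26 -8.29
54 4.37 -9.25
62 5.59 -10.05
70 6.92 -10.67
76 7.97 -11.01
82 9.04 -11.24
86 9.77 -11.34
90 10.5 -11.37
92 10.87 -11.38
94 11.23 -11.36
```

Request:
carry_out --steps "0.1 -0.7 0 0; 0.2 -1.4 0 0; 0.3 -2.1 0 0; 0.5 -3.4 0 0; 0.9 -4.6 0 0; 1.5 -5.9 0 0; 2.3 -7.2 0 0; 2.3 -7.2 0 0; 2.3 -7.2 0 0"

```text
clock: 9.55
tool_pos: [0.4543, 0.0047, 0.1299]
tcp_rot: [-90.0, 0.0, -11.9]
contact_force: [-0.1, 0.3, -1.5]
finger_gap: 0.0217
```

```bash
python3 -c "
from h import *
rows([])
p,d=bot.snapshot('side');cv2.imwrite('pics/s5.png',cv2.resize(p[110:260,180:360],None,fx=4,fy=4))
"
```

```text
meas 9.55 [0.4543 0.0047 0.1299] [-9.003e+01  4.000e-02 -1.195e+01] [-0.12  0.3  -1.54] [ 16.1  41.5 -36.3 123.   49.3  31.2  20.4] 0.0217
```

View pics/s5.png

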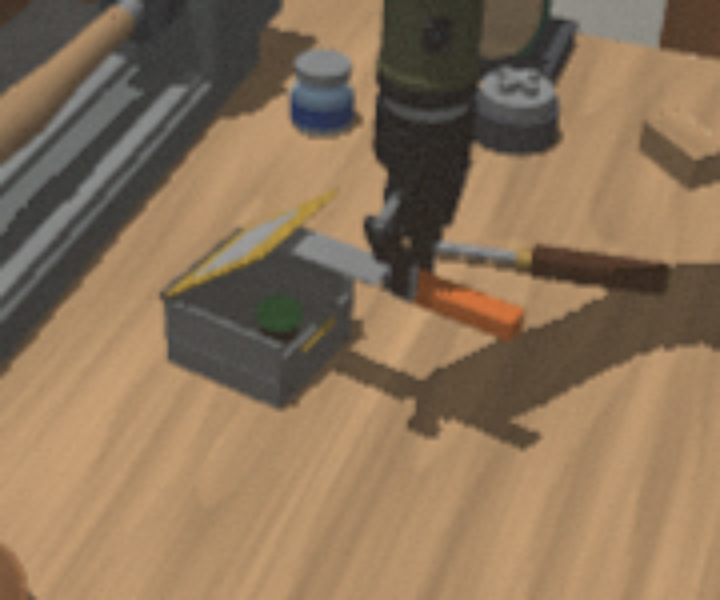

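The cover is lifted to about 38° on the blade and the green button shows at about (280,315) in the crop. I continue the arc.

Request:
carry_out --steps "1 -1.1 0 0; 2.1 -2.1 0 0; 3.3 -2.9 0 0; 4.6 -3.5 0 0; 5.7 -3.8 0 0; 6.7 -4 0 0; 7.5 -4.1 0 0; 8.2 -4.2 0 0; 8.2 -4.2 0 0; 8.2 -4.2 0 0"

```text
clock: 10.85
tool_pos: [0.5351, -0.0121, 0.1723]
tcp_rot: [-90.0, -0.0, -11.9]
contact_force: [0.0, -0.1, -1.2]
finger_gap: 0.0213
```

```bash
cat >> h.py <<'E'
def cover(n='side'):
    p,d=bot.snapshot(n)
    for s in bot.silhouettes(n,'cover')[:2]:
        v,u=np.nonzero(s['mask']&(d>0));P=back(n,np.c_[u,v],d=d[v,u])
        B=np.c_[(P[:,:2]-BC)@np.array([[_c,-_s],[_s,_c]]),P[:,2]]
        B=B[(abs(B[:,0])<.14)&(abs(B[:,1])<.1)&(B[:,2]>.08)]
        if len(B)<20: continue
        k=np.polyfit(B[:,2],B[:,0],1)
        r=B[:,0]-np.polyval(k,B[:,2]);B=B[abs(r)<.01];k=np.polyfit(B[:,2],B[:,0],1)
        print('cover',n,round(s['score'],2),len(B),'angle',90+np.degrees(np.arctan(k[0])),'x at hinge z',np.polyval(k,.072),'z',np.percentile(B[:,2],[2,98]),'x',np.percentile(B[:,0],[2,50,98]))
    return p
E
python3 -c "
from h import *
rows([])
p=cover();cv2.imwrite('pics/s6.png',cv2.resize(p[110:260,180:360],None,fx=4,fy=4))
p=cover('top')
cv2.imwrite('pics/t6.png',cv2.resize(p[100:280,180:360],None,fx=3.3,fy=3.3))
"
```

```text
meas 10.85 [ 0.5351 -0.0121  0.1723] [-8.999e+01 -1.000e-02 -1.195e+01] [ 0.   -0.13 -1.24] [ 21.4  42.9 -42.6 107.7  40.2  45.6  34.8] 0.0213
cover side 0.71 592 angle 91.16498718120275 x at hinge z 0.05704986966027308 z [0.08143157 0.19861165] x [0.05483674 0.0584519  0.06218001]
cover top 0.91 318 angle 91.67066790117632 x at hinge z 0.05871478576025913 z [0.09511582 0.20308128] x [0.05933929 0.06121574 0.06509545]
```

View pics/s6.png

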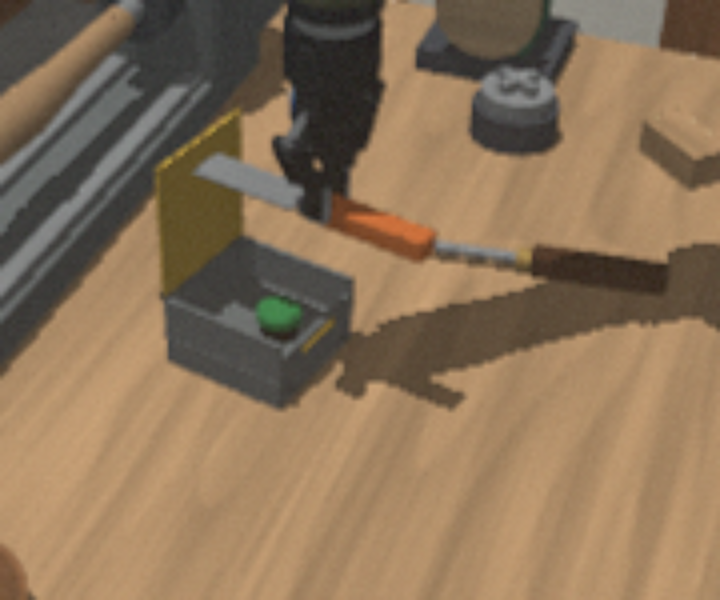

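View pics/t6.png

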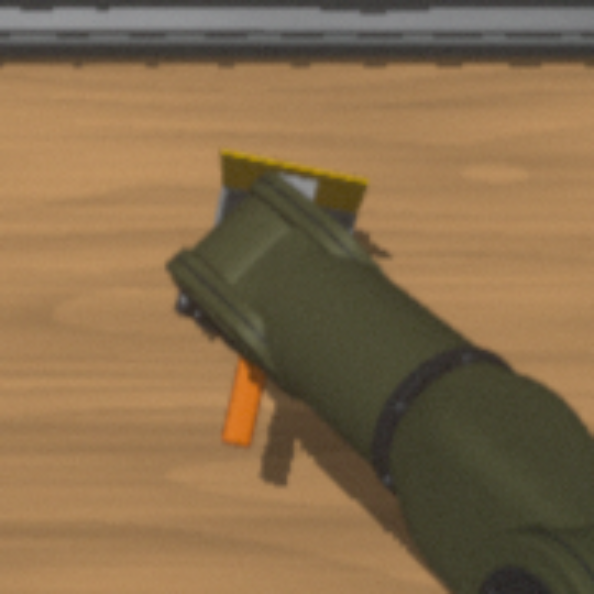

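The cover stands at about 91° (side 91.2°, top 91.7°), with the blade tip against it. I back off and carry the scraper back to its old spot.

```bash
python3 -c "
from h import *
c=[.5349,-.0113,.172,-11.95]
rows([(.45,.2547,.1,2),(.45,.2547,.03,2)],c)"
```

```text
[-13.81   7.2   24.27] -0.243
[-13.81  14.2   24.27] -0.243
meas 11.05 [ 0.535  -0.0122  0.1724] [-9.001e+01 -1.000e-02 -1.195e+01] [-0.13 -0.58 -1.82] [ 21.4  42.9 -42.6 107.7  40.2  45.6  34.8] 0.0213
```

Request:
carry_out --steps "-1 0 0 0; -3 0 0 0; -6 0 0 0; -9 0 0 0; -10 0 0 0; -10 0 0 0"

```text
clock: 11.8
tool_pos: [0.4373, 0.0086, 0.1725]
tcp_rot: [-90.0, -0.0, -11.9]
contact_force: [1.0, -0.2, -0.8]
finger_gap: 0.0215
```

Request:
carry_out --steps "-1 0 5 -0.05; -2 0 10 -0.1; -3 0 15 -0.15; -3.8 2 20 -0.2; -3.8 5 24.3 -0.243; -3.8 9 24.3 -0.243; -3.8 13 24.3 -0.243; -3.8 14.2 24.3 -0.243; -3.8 14.2 24.3 -0.243"

```text
clock: 12.92
tool_pos: [0.4511, 0.2544, 0.0301]
tcp_rot: [-90.0, -0.0, 1.9]
contact_force: [0.3, 0.5, -0.3]
finger_gap: 0.0213
```

```bash
python3 -c "
from h import *
rows([])
p=cover();cv2.imwrite('pics/s7.png',cv2.resize(p[130:330,150:350],None,fx=3,fy=3))
"
```

```text
meas 12.925 [0.4511 0.2544 0.0301] [-9.00e+01 -1.00e-02  1.93e+00] [ 0.28  0.54 -0.26] [-16.6  53.9 -30.2 115.   59.6  28.1   0. ] 0.0213
cover side 0.75 540 angle 91.21830736688526 x at hinge z 0.05719687395554844 z [0.08380965 0.19822796] x [0.05539122 0.05873934 0.06197612]
```

View pics/s7.png

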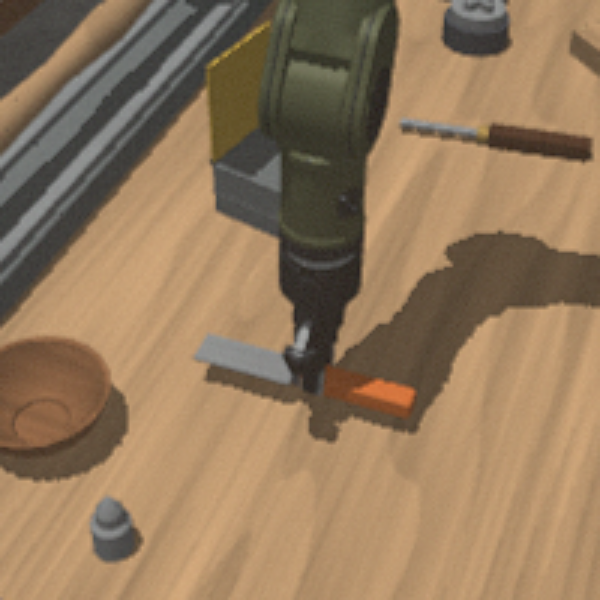

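The cover holds at 91°. The scraper hangs level 2–3 cm above its old place. I lower it slowly.

Request:
carry_out --steps "0 1 0 0; 0 1.8 0 0; 0 2.1 0 0; 0 2.3 0 0; 0 2.35 0 0; 0 2.35 0 0"

```text
clock: 13.78
tool_pos: [0.4506, 0.2542, 0.0069]
tcp_rot: [-90.0, -0.0, 2.0]
contact_force: [-0.3, -0.3, -1.2]
finger_gap: 0.0212
```

Request:
carry_out --steps "0 0.1 0 0; 0 0.15 0 0; 0 0.15 0 0"

```text
clock: 14.15
tool_pos: [0.4507, 0.2542, 0.0067]
tcp_rot: [-90.0, -0.1, 2.0]
contact_force: [-2.0, -2.0, 12.7]
finger_gap: 0.0213
```

Request:
carry_out --steps "0 -0.07 0 0; 0 -0.07 0 0"

```text
clock: 14.4
tool_pos: [0.4506, 0.2542, 0.0067]
tcp_rot: [-90.0, -0.0, 2.0]
contact_force: [-1.3, -1.2, 8.7]
finger_gap: 0.0214
```

Request:
carry_out --steps "0 0 0 0; 0 0 0 0; 0 0 0 0; 0 0 0 0; 0 0 0 0" --hand 0.1 --newtons 20

```text
clock: 15.02
tool_pos: [0.4505, 0.2541, 0.0059]
tcp_rot: [-90.0, 0.0, 2.0]
contact_force: [-0.2, -1.1, 1.0]
finger_gap: 0.0469
```

Request:
carry_out --steps "0 -1 0 0; 0 -4 0 0; 0 -8 0 0; 0 -13 0 0; 0 -17 0 0; 0 -17 0 0; 0 -17 0 0"

```text
clock: 15.9
tool_pos: [0.4503, 0.2534, 0.1758]
tcp_rot: [-90.1, 0.0, 1.9]
contact_force: [-0.0, -0.2, -0.3]
finger_gap: 0.047
```

```bash
python3 -c "
from h import *
rows([tipto(-.02+TIP,.17+DZ)],[.45,.2547,.1757,2])
p=cover();cv2.imwrite('pics/s8.png',cv2.resize(p[130:330,150:350],None,fx=3,fy=3))
b,g,r=[p[...,i].astype(int) for i in range(3)]
v,u=np.nonzero((g-r>25)&(g-b>15)); s=(u>220)&(u<290)&(v>150)&(v<220); print('green',s.sum(),u[s].mean() if s.any() else 0,v[s].mean() if s.any() else 0)
print(back('side',[[u[s].mean(),v[s].mean()]],z=.056), 'expect',BC+np.array([.97833,-.2071])*-.02)
"
```

```text
[ 11.83   0.57 -27.93] 0.243
meas 15.9 [0.4503 0.2534 0.1758] [-9.006e+01  1.000e-02  1.950e+00] [-0.02 -0.16 -0.33] [ -8.3  41.8 -44.1 110.5  41.2  44.8  16. ] 0.047
cover side 0.84 647 angle 91.29897877435084 x at hinge z 0.057024801227025225 z [0.08280053 0.19826658] x [0.05558539 0.05852061 0.06242519]
green 25 245.96 188.2
[[ 0.58572048 -0.00929486  0.056     ]] expect [ 0.5779334 -0.020258 ]
```

View pics/s8.png

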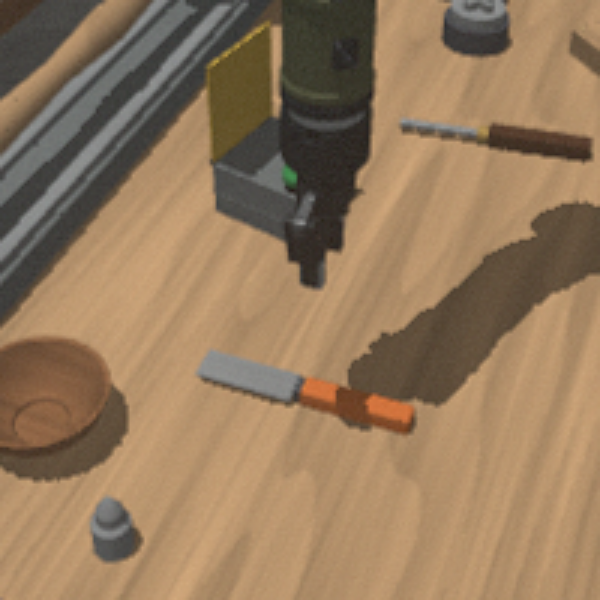

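```bash
python3 -c "
from h import *
p=cv2.imread('pics/s6.png');p=cv2.resize(p,(180,150),interpolation=cv2.INTER_AREA)
b,g,r=[p[...,i].astype(int) for i in range(3)]
v,u=np.nonzero((g-r>25)&(g-b>15));print(len(u),u.min(),u.max(),v.min(),v.max())
c=[[180+(u.min()+u.max())/2,110+(v.min()+v.max())/2]]
print(back('side',c,z=.054), 'expect',BC+np.array([.97833,-.2071])*-.02, proj('side',[.578,-.0203,.054]),c)
"
```

```text
68 64 74 74 81
[[ 0.57838845 -0.01951281  0.054     ]] expect [ 0.5779334 -0.020258 ] [[249.18644002 187.39954647]] [[np.float64(249.0), np.float64(187.5)]]
```

Request:
carry_out --steps "1 0 -5 0.05; 3 0 -10 0.1; 5 0 -15 0.15; 8 0 -20 0.2; 11 0 -25 0.243; 11.8 0.6 -27.9 0.243; 11.8 0.6 -27.9 0.243; 11.8 0.6 -27.9 0.243" --hand -1 --newtons 40

```text
clock: 17.0
tool_pos: [0.5771, -0.0191, 0.1694]
tcp_rot: [-89.9, 0.1, -11.9]
contact_force: [0.5, -0.7, 0.7]
finger_gap: -0.0002
```

Request:
carry_out --steps "0 3 0 0; 0 6 0 0; 0 8.5 0 0; 0 10 0 0; 0 10 0 0; 0 10 0 0"

```text
clock: 17.75
tool_pos: [0.5786, -0.0199, 0.0709]
tcp_rot: [-90.0, -0.1, -11.9]
contact_force: [0.5, -1.0, 0.3]
finger_gap: 0.0001
```

```bash
python3 -c "
from h import *
rows([])
p=cover();cv2.imwrite('pics/s9.png',cv2.resize(p[100:250,170:350],None,fx=4,fy=4))
p=bot.snapshot('top')[0];cv2.imwrite('pics/t9.png',cv2.resize(p[100:280,180:360],None,fx=3.3,fy=3.3))
"
```

```text
meas 17.75 [ 0.5786 -0.0199  0.0709] [-8.995e+01 -8.000e-02 -1.192e+01] [ 0.53 -1.05  0.29] [ 17.6  53.3 -36.  103.9  48.1  39.3  31.6] 0.0001
cover side 0.92 617 angle 91.236479207977 x at hinge z 0.05712976252878077 z [0.08292382 0.19876663] x [0.05549329 0.05862774 0.06186541]
```

View pics/s9.png

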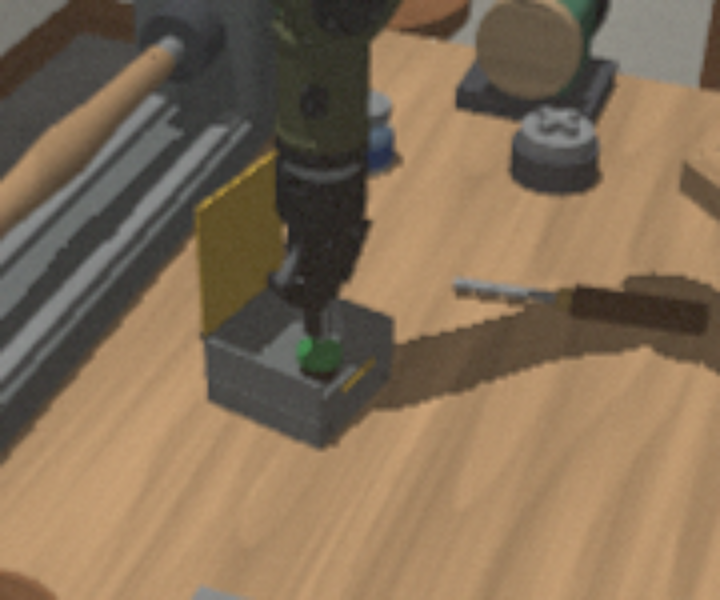

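View pics/t9.png

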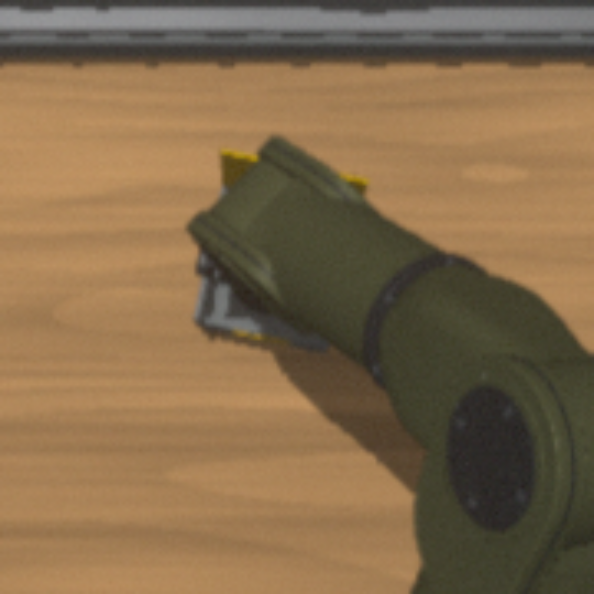

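```bash
python3 -c "
from h import *
import h
_c,_s=h._c,h._s
for n in('side','top'):
  p,d=bot.snapshot(n)
  v,u=np.nonzero(d>0);P=back(n,np.c_[u,v],d=d[v,u])
  B=np.c_[(P[:,:2]-BC)@np.array([[_c,-_s],[_s,_c]]),P[:,2]]
  for lo in(-.06,-.02,.0,.02,.03,.04,.06):
    q=(B[:,0]>lo)&(B[:,0]<lo+.02)&(abs(B[:,1])<.1)&(B[:,2]>.1)&(B[:,2]<.6)
    print(n,lo,q.sum(),np.percentile(B[q,2],[1,5,20,50,95]).round(3) if q.any() else '')
"
```

```text
side -0.06 1166 [0.177 0.215 0.268 0.371 0.534]
side -0.02 416 [0.12  0.153 0.228 0.333 0.471]
side 0.0 226 [0.218 0.243 0.362 0.425 0.466]
side 0.02 59 [0.38  0.388 0.4   0.414 0.441]
side 0.03 9 [0.389 0.39  0.399 0.408 0.418]
side 0.04 395 [0.1   0.105 0.117 0.144 0.193]
side 0.06 130 [0.108 0.118 0.145 0.175 0.199]
top -0.06 747 [0.214 0.312 0.463 0.512 0.578]
top -0.02 371 [0.164 0.424 0.437 0.469 0.5  ]
top 0.0 239 [0.415 0.424 0.435 0.452 0.476]
top 0.02 66 [0.408 0.419 0.427 0.436 0.451]
top 0.03 10 [0.42  0.421 0.426 0.43  0.435]
top 0.04 8 [0.103 0.103 0.109 0.123 0.152]
top 0.06 92 [0.105 0.126 0.162 0.187 0.203]
```

The wrist stays well clear of the cover, so I press gradually.

Request:
carry_out --steps "0 0.6 0 0; 0 1.1 0 0; 0 1.3 0 0; 0 1.5 0 0; 0 1.5 0 0; 0 1.5 0 0"

```text
clock: 18.75
tool_pos: [0.5778, -0.0208, 0.0551]
tcp_rot: [-90.0, 0.0, -12.0]
contact_force: [-1.4, -0.1, 3.1]
finger_gap: 0.0004
```

Request:
carry_out --steps "0 0.15 0 0; 0 0.3 0 0; 0 0.4 0 0; 0 0.4 0 0; 0 0.4 0 0"

```text
clock: 19.38
tool_pos: [0.5779, -0.0208, 0.051]
tcp_rot: [-90.0, 0.0, -12.0]
contact_force: [-2.0, -1.1, 5.5]
finger_gap: -0.0003
```

```bash
python3 -c "
from h import *
Z=[];F=[]
for i in range(12):
    bot.snapshot('top');o=bot.observe();Z.append(o['tool_pos']);F.append(o['contact_force'])
print(np.mean(Z,0),np.std(Z,0),np.mean(F,0),np.std(F,0))"
```

```text
[ 0.57786152 -0.02080856  0.05103122] [1.36050567e-05 1.91393752e-05 1.67314846e-05] [-2.11308494 -0.86533853  5.10445342] [0.28727636 0.50840446 0.38292972]
```

Travel is 7.0 mm by height and the force is 5.1 N, as expected. One last look at the scene.

```bash
python3 -c "
from h import *
p=cover();cv2.imwrite('pics/s10.png',cv2.resize(p,(768,576)))
rows([])
for q in('gouge','bowl','wax_jar','chuck','live_center','scraper'):
    s=bot.silhouettes('side',q);print(q,[(round(a['score'],2),np.round(a['uv'])) for a in s[:1]])
"
```

```text
cover side 0.84 605 angle 91.49499557777347 x at hinge z 0.05689916642569928 z [0.08238498 0.19839328] x [0.05537927 0.05864651 0.06253223]
meas 20.075 [ 0.5778 -0.0208  0.051 ] [-9.002e+01  1.000e-02 -1.196e+01] [-2.22 -1.43  4.94] [ 16.9  54.9 -34.5 104.2  49.8  37.4  30.1] -0.0001
gouge [(0.82, array([327., 177.]))]
bowl [(0.56, array([162., 263.]))]
wax_jar []
chuck [(0.66, array([306., 138.]))]
live_center [(0.38, array([234., 184.]))]
scraper [(0.79, array([255., 262.]))]
```

View pics/s10.png

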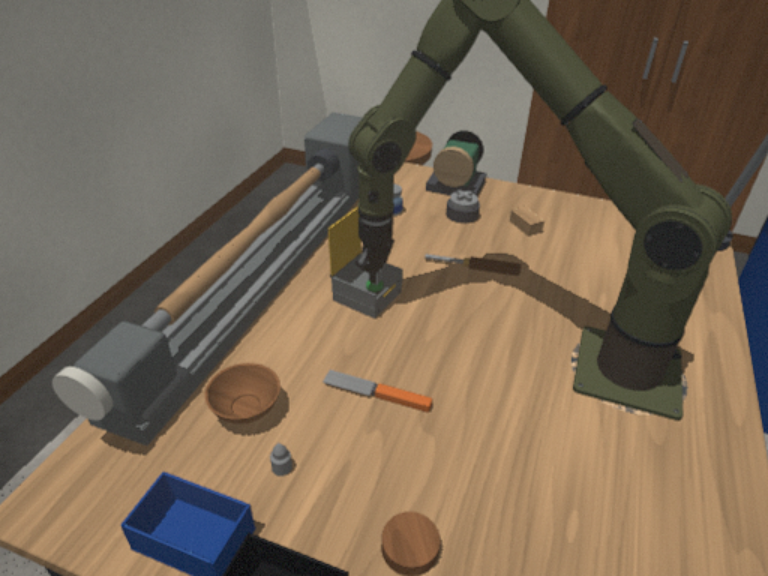

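The picture shows the cover upright at (345,240), the fingertips on the green button at (375,285), and the scraper flat at (378,390). The other things are where they were.

```bash
python3 -c "
from rig import bot
print(bot.finish_job())"
```

```text
the job is handed in; nothing more can be done
None
```

The job is done and handed in at about 20 s of the 64 s. I levered the cover open with the scraper's blade and laid the scraper back in its old place. The shut fingertips were holding the green button half way when I handed in.

- **Cover:** the last side-camera reading was about 91.5°. It had stayed between 91° and 92° from the moment the blade opened it.
- **Button:** the fingertips were at 51.0 mm, which is 7.0 mm of travel. They pushed with about 5 N, matching the 5 N expected at 7 mm.
- **Scraper:** it touched down at about 13 N, I eased that to about 9 N before opening the fingers, and it lies flat on the bench in the last picture.
- **Other things:** the gouge, bowl and chuck were found within about 2 pixels of where they started. The wax jar was half hidden behind the arm and not detected. The network put the live centre in the wrong place with a low score of 0.38, but the picture shows it standing where it was.
- **Sideways force:** about 2.5 N acts sideways on the fingertips while they hold the button. It did not shift them in the 0.7 s I watched.

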